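# Plug in the relay and light it with the torch

## Robot

A 6-joint arm with a two-finger parallel gripper is mounted at the origin on the work surface. World frame = base frame: x ahead of the robot, y to its left, z up, the work surface at z = 0. Lengths are in m, angles in rad, forces in N, time in s.
With the tool pointing down it reaches from about 0.225 to 0.875 m from the base axis. Payload 3.4 kg.
Tool frame: the origin (TCP) lies between the finger pads; the fingertips stand 8 mm ahead of it and the grasp point (between the pads) lies 11 mm behind it; z points along the fingers, y is the line along which they close (so a half turn about z gives the same grasp; the last joint's range is limited). The gripper opens to 85 mm and grips with 20 to 120 N. Pads are 22 mm wide; open, the fingers measure 114 mm over their backs; the gripper's body (76 mm by 85 mm) begins 54 mm behind the grasp point. The pads swing forward as they close: fully open they stand 13 mm farther back than shut.
Start: joints at [1.161, 0.276, 1.505, -0, 1.361, -0.121], TCP at [0.164, 0.551, 0.239] pointing down, gripper open.
Joint ranges: [-2.89, 2.89], [-0.75, 2.08], [0.22, 2.7], [-1.18, 4.32], [0.11, 2.71], [-2.7, 2.7]. Speed limits (rad/s): [2.57, 2.57, 3.14, 3.14, 3.14, 3.14].

## Interface

Orientations are given as a unit quaternion [w, x, y, z].
In Python, from rig import manip gives the robot as it stands.
- The arm moves only by the tool move_arm, never from a script. Its argument "deltas" is a list that holds one entry, the list of rows, each a list of 5 numbers: the shift along the tool's x, y, z normalised to -1 to 1, where 1 is 80 cm, then the turn about the tool's z normalised to -1 to 1, where 1 is 120 degrees, then the closure, from -1 (fully open) to 1 (shut). In form: [[[tx, ty, tz, twist, grip], ...]]. A call has 1 to 12 rows; each row is the pose to reach, as a shift and turn from the pose commanded when the call began, along the tool's axes at that moment; what a row does not reach only later rows make up. A row lasts 1/10 s, in which the tool goes at most 50 mm and 8.59 degrees, less where a joint would pass 70% of its speed; a pose out of reach is approached as far as the arm can. A call with a number of a shift or a turn outside -1 to 1 is refused whole. A call with a gripper value outside its range is refused whole. The fingers move at their own pace and stop on an object; "squeeze" is the grip in N (left out, the last holds). Time passes only in rows, so rows that repeat a pose let the fingers close. It gives the time, the measured TCP pose, the force, the opening and the grip force at its end, in the units of the state.
- manip.get_state(): the state, without advancing time (a new reading comes with each control period).
- manip.get_image(name): name is "scene" or "top" or "wrist"; returns the picture (420x560x3 uint8, red, green, blue); there is no depth.
- manip.camera_params(name): a dict with "fx", "fy", "cx", "cy" (pixels), "dist" ([k1, k2, p1, p2, k3] as OpenCV has them; the pictures are not rectified), "R" (3x3) and "t" (3): a world point X has camera coordinates R X + t; the wrist camera has in their place "tool_from_camera" (4x4, takes a point from camera to tool coordinates, whose origin is the TCP and whose axes are the flange's). Camera axes: x right, y down, z forward; pixel columns grow to the right and rows downward; lengths in m; the calibration is good to about 2 mm. A picture is of the moment at which its call begins: read the wrist's pose just before it. camera_params takes no time and is no camera call.
- manip.sign_off(): hands the job in; it is judged then, once.
The state is a dict: "clock": time; "qpos": joint angles; "qd": joint speeds; "effort": joint torques, N m; "position": TCP position; "ee_rot": TCP orientation; "contact_force": force on the tool from outside, world axes, zero at the start; "moment": the same for the moment, N m; "width": finger opening in m; "gripper_force": force on a finger pad.
Only numpy, scipy, OpenCV 4.12 (cv2) and the standard library are available. Lean on these libraries where they do the work, as an engineer would, in place of code of your own. Each camera call takes 0.05 s, during which the arm holds its last target. There are 200 camera calls.

## Task

The sander's control box lies open on the bench: plug the loose orange relay into the empty relay socket on its rail until it sits fully home, and let go of it. Then draw the torch (it is already switched on) out of the drill block, turn it to a slant of about 45 degrees and hold it raised about a hand's breadth from the relay, its beam on the relay, so that any gap would show. Finish while still holding it there, still and touching nothing else, and leave the meter, the screwdriver and the tin where they are.

Things in the scene. Friction and masses are not known exactly. Their poses are not given: they have to be found in the camera images.
- relay_mid (a point): Loose plug-in relay, 62 mm high, 90 g: orange body 30 (x) by 38 (y) by 50 mm with a black foot band; under it a black plug 20 (x) by 28 (y) by 12 mm (its lowest 4 mm taper to 17 by 25). Stands on its plug on the bench. Point: on its middle axis, 31 mm above the plug's underside, 19 mm above the body's underside; z up, out of its top. Fits the socket either way round (half a turn).
- socket_mouth (a point): Empty relay socket, fixed on the box's rail at any of its 3 places: black block 75 (x, across the rail) by 42 (y, along it) by 28 mm, brass screws on its ends, top 40 mm above the bench. Point: centre of the mouth, at that top, of its hole 22 (x) by 30 (y) by 16 mm deep; z up. Fully home, the orange body stands on the top: relay_mid is then 19 mm above this point.
- box: Open control box, fixed: grey steel tray 210 (x) by 330 (y) mm, walls 40 mm high, wire ducts along its long sides, a rail along y through its middle with coloured terminals on it (all up to 40 mm high). Origin: centre of its underside, on the bench. The rail's three places are at y = -90, 0 and +90 mm.
- clear_relay: Another relay with a clear cover, fixed in its own black socket on the rail, 78 mm high, its top 90 mm above the bench; cover 30 mm (x) by 38 mm (y). Origin: centre of the socket's underside, 12 mm above the bench. Stays as it is.
- contactor: Contactor, fixed on the rail: black block 74 mm (x) by 45 mm (y) with a white front on top, its top 86 mm above the bench. Origin: centre of its underside, 12 mm above the bench. Stays as it is.
- block: Drill block, fixed: light wood 70 (x) by 150 (y) by 70 mm high. The torch stands in its large bore, 35 mm wide, 60 mm deep. Origin: on the bench, straight under the middle of this bore; the wood reaches from y = -105 to +45 mm. Short drill shanks stand in it from y = -52 mm on, up to 85 mm above the bench.
- torch_mid (a point): Black torch (flashlight), 150 mm long, 140 g: head 32 mm across for 30 mm, then a round tube 25 mm across from 42 mm to the tail; red ring near the tail. Stands lens down in the drill block, lens 10 and tail 160 mm above the bench, 90 mm sticking out. Point: on its axis, 75 mm from lens and tail; z points from lens to tail, the beam goes along -z.
- torch_lens (a point): Centre of the torch's lens, on its axis at the head end; axes as torch_mid (z from lens to tail; the beam goes along -z). When the torch stands in the block this is 10 mm above the bench.
- meter: Yellow test meter 150 by 75 by 43 mm with a black face and a dial, lying on the bench. Origin: centre of its underside. To be left alone.
- driver: Screwdriver with a red handle, 190 mm long, lying on the bench. Origin: underside, near the middle of its length. To be left alone.
- tin: Shallow open steel tin, 84 mm across, 45 mm high. Origin: centre of its underside. To be left alone.
There are look-alikes about, which are no part of the job. Of the things that look like the part that bears relay_mid, the middle-sized one is meant.

How it is judged:
On the way, in this order (a step that is already met when the one before it is completed fails the run):
1. the relay is fully home in the empty socket and let go (z of relay_mid in the frame of socket_mouth below 0.0205 m and horizontal distance between relay_mid and socket_mouth below 0.004 m and angle between relay_mid's own z axis and vertical below 0.05 rad and contact force between the fingers and relay below 0.1 N), for 0.2 s.
2. the torch is drawn clear of the drill block, in the fingers (z of torch_lens in the frame of block above 0.075 m and contact force between torch and block below 0.1 N and contact force between the fingers and torch above 1 N), for 0.1 s.
At the end, for the whole second after the job is handed in: Relay fully home (1.5 mm) in the socket and let go. Torch held still in the fingers, touching nothing else, lens over 80 mm above the bench, leaning 30 to 65 degrees from upright, lens 50 to 180 mm from the relay's middle along the beam, beam axis within 28 mm of it (each way) (all of step 1 and contact force between the fingers and torch above 1 N and height (world z) of torch_lens above 0.08 m and angle between torch_lens's own z axis and vertical between 0.52 and 1.13 rad and z of relay_mid in the frame of torch_lens between -0.18 and -0.05 m and x of relay_mid in the frame of torch_lens between -0.028 and 0.028 m and y of relay_mid in the frame of torch_lens between -0.028 and 0.028 m and contact force between torch and relay below 0.1 N and contact force between torch and box below 0.1 N and contact force between torch and socket below 0.1 N and contact force between torch and clear_relay below 0.1 N and contact force between torch and contactor below 0.1 N and contact force between torch and block below 0.1 N and linear speed of torch below 0.03 m/s); the arm keeps its last pose, push and grip.
It fails at once if the meter, the screwdriver or the tin is pushed away (distance of any of meter, driver, tin from where it was at the start of the episode above 0.02 m).
It also fails if it takes over 58 s, if anything falls off the work surface, if the arm or the gripper's body presses on something with over 40 N, if the wrist force passes 120 N, or if a joint passes its speed limit or range.

## Working session

There is one attempt and no reset: what is moved stays moved. The work goes in short steps, Python scripts to look and compute and a tool call to move; the robot and the scene stay as the last step left them, time stands still between calls to the robot, and variables do not carry over. Pictures are saved under pics/ and viewed, at most 10 in all, crops included, and the job is handed in when it is done.

Besides the shell and the picture viewer there is one more tool, called by a JSON object that holds its "api" and its "payload". move_arm: Moves the arm, as the interface text tells. Scaled input: -1 to 1 covers 80 cm each way for a shift and 120 degrees each way for a turn. Its arguments: {"type":"object","properties":{"deltas":{"type":"array","items":{"type":"array","items":{"type":"array","items":{"type":"number","minimum":-1,"maximum":1}}}},"squeeze":{"type":"number"}},"required":["deltas"]}

```bash
mkdir -p pics; ls
python3 - <<'E'
from rig import manip
import cv2,json,numpy as np
for n in ["scene","top"]:
    im=manip.get_image(n); cv2.imwrite(f"pics/{n}0.png",cv2.resize(im[:,:,::-1],(784,588),interpolation=cv2.INTER_CUBIC)); cv2.imwrite(f"{n}_raw.png",im[:,:,::-1])
    print(n,manip.camera_params(n))
print(manip.camera_params("wrist"))
print(manip.get_state())
E
```

```text
pics
scene {'fx': 444.20346305544547, 'fy': 444.20346305544547, 'cx': 274.05652351773597, 'cy': 205.99444734191042, 'dist': array([-0.14295252,  0.        ,  0.        ,  0.        ,  0.        ]), 'R': array([[-0.70062935,  0.71335669, -0.01551616],
       [ 0.54918947,  0.52525302, -0.65000014],
       [-0.45553204, -0.46393049, -0.75977567]]), 't': array([ 0.36098811, -0.21645494,  1.28387398])}
top {'fx': 410.72199681522477, 'fy': 410.72199681522477, 'cx': 279.7633069388721, 'cy': 209.07387281376913, 'dist': array([-0.10081161,  0.        ,  0.        ,  0.        ,  0.        ]), 'R': array([[-0.01627474, -0.99985264,  0.00546126],
       [-0.97931548,  0.01483824, -0.20179448],
       [ 0.20168371, -0.00863245, -0.97941266]]), 't': array([0.01738965, 0.52255381, 0.99733193])}
{'fx': 352.72109786736297, 'fy': 352.72109786736297, 'cx': 272.15876558850914, 'cy': 208.28072879495176, 'dist': array([-0.08818284,  0.        ,  0.        ,  0.        ,  0.        ]), 'tool_from_camera': array([[-8.78856771e-04, -9.48784367e-01, -3.15923175e-01,
         8.17265580e-02],
       [ 9.9999
[... 226 characters left out ...]
0000000e+00]])}
{'clock': 0.1, 'qpos': array([ 1.16098748e+00,  2.76526261e-01,  1.50598077e+00,  8.38818518e-07,
        1.36073184e+00, -1.21012639e-01]), 'qd': array([-0.00028048,  0.00089513, -0.00305285, -0.0010525 ,  0.00146082,
        0.00083636]), 'effort': array([ 2.06257835e-03, -4.17701554e+01, -2.46404082e+01, -1.23190157e-04,
        5.82029883e-03, -7.05692997e-06]), 'position': array([0.16358793, 0.55076286, 0.23853962]), 'ee_rot': array([-2.16300903e-04,  1.43896860e-01,  9.89592349e-01, -7.94176476e-04]), 'contact_force': array([-0.50198483, -0.18271204,  0.09730136]), 'moment': array([0.0205248 , 0.01095473, 0.02903317]), 'gripper_force': 0.0, 'width': 0.08533923938987793}
```

View pics/scene0.png

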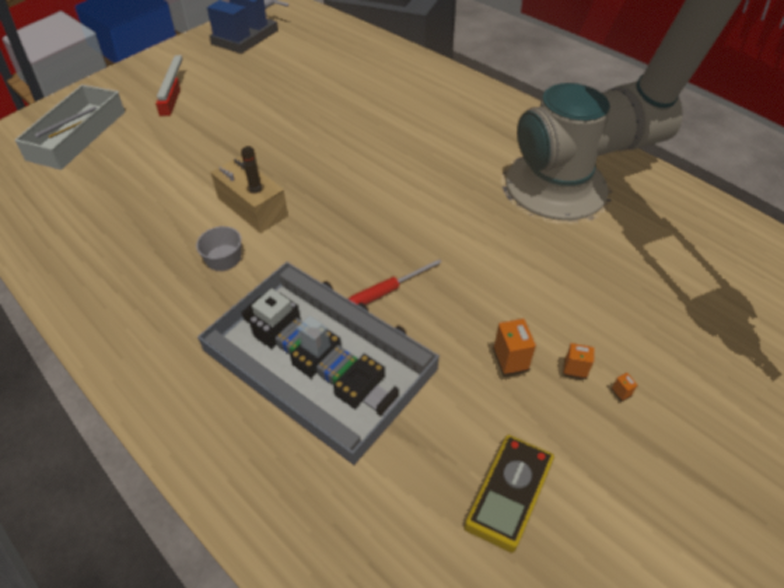

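View pics/top0.png

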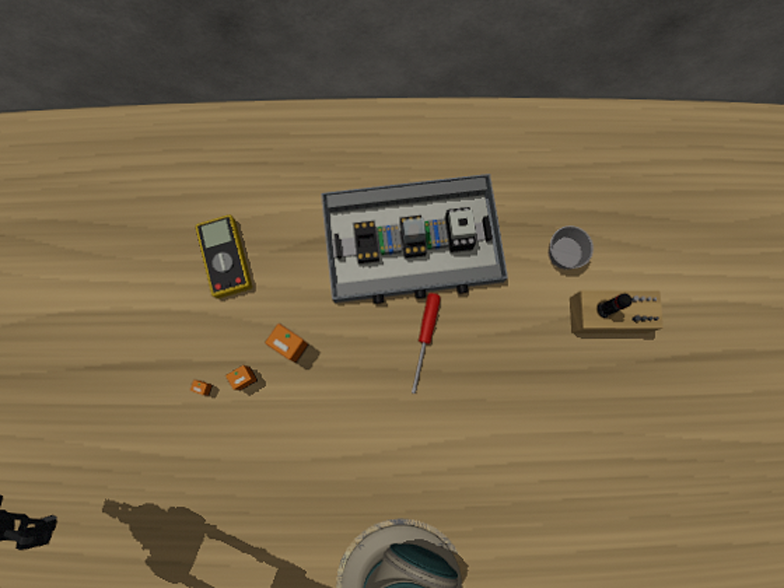

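The possible relays in the top view are the large one (286,342), the middle one (241,378) and the small one (201,388). The clear relay at (413,228) is fixed. I choose the middle one, and the empty socket at (367,241). Next I'll take a close crop.

```bash
cat > h.py <<'E'
from rig import manip
import cv2,numpy as np
from scipy.spatial.transform import Rotation as Ro
def und(p,c): 
    K=np.array([[c["fx"],0,c["cx"]],[0,c["fy"],c["cy"]],[0,0,1]])
    return cv2.undistortPoints(np.array([[p]],float),K,np.array(c["dist"]))[0,0]
def Rt(s): return Ro.from_quat(np.roll(s["ee_rot"],-1)).as_matrix()
def ray(cam,p,s=None):
    c=manip.camera_params(cam); d=np.r_[und(p,c),1]
    if cam=="wrist":
        T=np.eye(4); T[:3,:3]=Rt(s); T[:3,3]=s["position"]; T=T@c["tool_from_camera"]
        return T[:3,3],T[:3,:3]@d
    return -c["R"].T@c["t"], c["R"].T@d
def atz(cam,p,z,s=None):
    o,d=ray(cam,p,s); return o+d*(z-o[2])/d[2]
def proj(cam,X,s=None):
    c=manip.camera_params(cam); K=np.array([[c["fx"],0,c["cx"]],[0,c["fy"],c["cy"]],[0,0,1]])
    if cam=="wrist":
        T=np.eye(4); T[:3,:3]=Rt(s); T[:3,3]=s["position"]; T=np.linalg.inv(T@c["tool_from_camera"])
        R,t=T[:3,:3],T[:3,3]
    else: R,t=c["R"],c["t"]
    return cv2.projectPoints(np.atleast_2d(X).astype(float),cv2.Rodrigues(R)[0],t,K,np.array(c["dist"]))[0][:,0]
E
python3 - <<'E'
from h import *
t=cv2.imread("top_raw.png")
def cr(x,y,w,h): return cv2.resize(t[y:y+h,x:x+w],(400,300),interpolation=cv2.INTER_CUBIC)
# each crop 4x=100x75 
m=np.vstack([np.hstack([cr(135,225,100,75),cr(225,120,100,75)]),np.hstack([cr(290,120,100,75),cr(390,190,100,75)])])
cv2.imwrite("pics/crop1.png",m)
E
```

```text
(no output)
```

View pics/crop1.png

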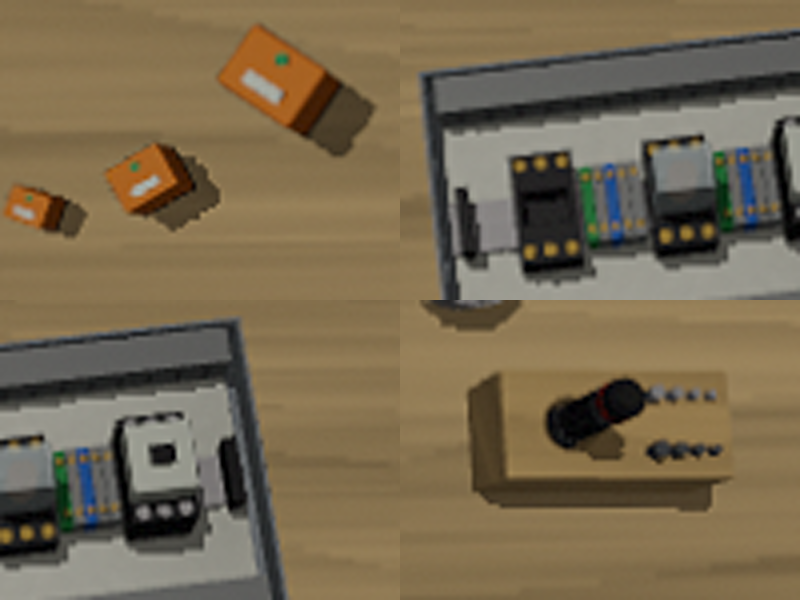

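Run:
```python
from h import *
np.set_printoptions(precision=4,suppress=True)
def T(p,z): return atz("top",p,z)
print("relay top", [T((135+a/4,225+b/4),.062)[:2] for a,b in [(106,180),(155,144),(180,178),(133,215)]])
print("socket",[T((225+a/4,120+b/4),.04)[:2] for a,b in [(112,157),(172,150),(184,262),(125,272)]])
c=[T((a/1.4,b/1.4),.04)[:2] for a,b in [(323,194),(490,176),(507,281),(334,301)]]
print("box",c,np.mean(c,0), np.arctan2(*(c[1]-c[0])))
print("box dims",[np.linalg.norm(c[i]-c[i-1]) for i in range(4)])
print("bore",T((433,220.5),.07),"tail",T((446.75,213.25),.16))
print("block top",[T((390+a/4,190+b/4),.07)[:2] for a,b in [(102,72),(325,72),(331,178),(102,178)]])
print("tin",T((570/1.4,240/1.4),.045),"driver",T((432/1.4,297/1.4),.02),T((415/1.4,390/1.4),.01),"big",T((286/1.4,342/1.4),.085),"small",T((201/1.4,386/1.4),.04))
print("clear",T((225+282/4,120+175/4),.09),"cont",T((290+160/4,120+160/4),.086))
```

```text
relay top [array([0.371 , 0.3054]), array([0.393 , 0.2752]), array([0.3718, 0.2589]), array([0.3493, 0.2877])]
socket [array([0.6619, 0.0781]), array([0.6662, 0.0381]), array([0.5889, 0.031 ]), array([0.5828, 0.0697])]
box [array([0.7215, 0.1381]), array([ 0.7546, -0.1862]), array([ 0.5445, -0.2067]), array([0.5115, 0.1158])] [ 0.6331 -0.0348] 3.0399038917060937
box dims [np.float64(0.21127413658396013), np.float64(0.326054051973808), np.float64(0.2111049826205358), np.float64(0.3241837893664106)]
bore [ 0.4837 -0.38    0.07  ] tail [ 0.4849 -0.3793  0.16  ]
block top [array([ 0.5169, -0.3369]), array([ 0.5146, -0.4854]), array([ 0.4456, -0.4818]), array([ 0.4488, -0.3314])]
tin [ 0.6216 -0.3316  0.045 ] driver [ 0.5202 -0.067   0.02  ] [ 0.3477 -0.0313  0.01  ] big [0.4312 0.1953 0.085 ] small [0.3581 0.3574 0.04  ]
clear [ 0.6316 -0.0322  0.09  ] cont [ 0.6417 -0.1206  0.086 ]
```

```bash
cat > go.py <<'E'
import sys
from h import *
def go(x,y,z,phi,show=True):
    s=manip.get_state(); R=Rt(s); d=R.T@(np.array([x,y,z])-s["position"])/.8
    cur=np.degrees(np.arctan2(R[1,1],R[0,1])); tw=(cur-phi+180)%360-180
    print("row",np.round(d,4),"tw",round(tw/120,4),"dist",round(float(np.linalg.norm(d)*.8),3),"phi",round(float(cur),2),"pos",np.round(s["position"],4),"t",round(float(s["clock"]),2),"w",round(float(s["width"]),4))
if __name__=="__main__": go(*map(float,sys.argv[1:5]))
E
python3 go.py 0.371 0.282 0.16 36.5
```

```text
row [-0.3442 -0.248   0.0985] tw 0.3079 dist 0.348 phi 73.45 pos [0.1636 0.5508 0.2385] t 0.1 w 0.0853
```

{"api": "move_arm", "payload": {"deltas": [[[-0.344,-0.248,0.098,0.308,-1],[-0.344,-0.248,0.098,0.308,-1],[-0.344,-0.248,0.098,0.308,-1],[-0.344,-0.248,0.098,0.308,-1],[-0.344,-0.248,0.098,0.308,-1],[-0.344,-0.248,0.098,0.308,-1],[-0.344,-0.248,0.098,0.308,-1],[-0.344,-0.248,0.098,0.308,-1],[-0.344,-0.248,0.098,0.308,-1],[-0.344,-0.248,0.098,0.308,-1]]]}}

```text
clock: 1.1
position: [0.3706, 0.2833, 0.161]
ee_rot: [-0.0, 0.45, 0.893, 0.0]
contact_force: [-0.4, 0.3, -0.2]
width: 0.0853
gripper_force: 0.0
```

Run:
```python
from h import *
s=manip.get_state(); im=manip.get_image("wrist")[:,:,::-1].copy(); cv2.imwrite("w1.png",im)
for X in [(0.371,0.282,.062),(0.371,0.282,.0)]:
    p=proj("wrist",X,s)[0]; print(p)
cv2.imwrite("pics/w1.png",cv2.resize(im,(784,588),interpolation=cv2.INTER_CUBIC)); print(s["position"],s["clock"],Rt(s))
```

```text
[272.73601681 214.81930056]
[272.59473048 191.12174454]
[0.37059099 0.28331168 0.16097443] 1.1 [[-5.95010628e-01  8.03717709e-01 -4.42456033e-04]
 [ 8.03717456e-01  5.95010793e-01  6.38130112e-04]
 [ 7.76142587e-04  2.40845616e-05 -9.99999699e-01]]
```

View pics/w1.png

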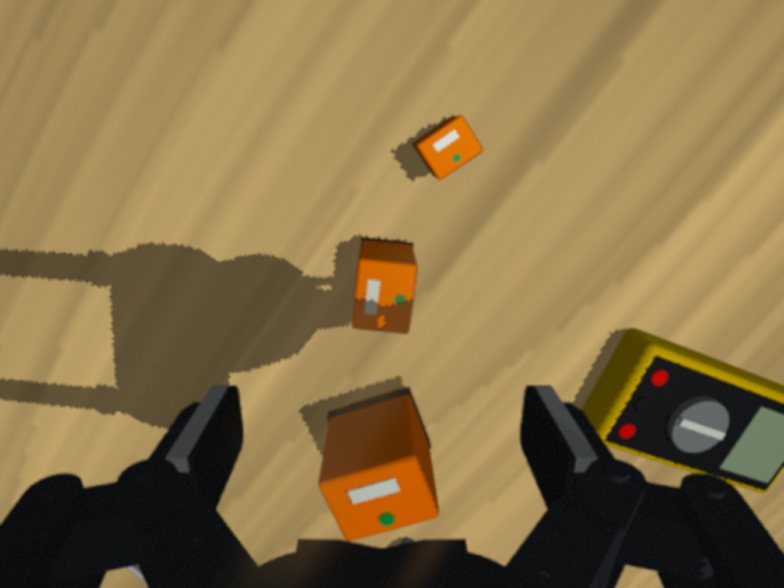

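Run:
```python
from h import *
np.set_printoptions(precision=4,suppress=True)
s=manip.get_state()
c=np.array([atz("wrist",(a/1.4,b/1.4),.062,s) for a,b in [(358,262),(417,267),(408,333),(352,327)]])
print(c,c.mean(0),[np.linalg.norm(c[i]-c[i-1]) for i in range(4)])
for a,b in [(1,0),(2,3),(0,3),(1,2)]:
    d=c[a]-c[b]; print(np.degrees(np.arctan2(d[1],d[0])))
print("meter",atz("wrist",(606/1.4,440/1.4),.043,s),atz("wrist",(630/1.4,330/1.4),.043,s))
```

```text
[[0.3495 0.2915 0.062 ]
 [0.3743 0.3067 0.062 ]
 [0.3921 0.2762 0.062 ]
 [0.3671 0.2618 0.062 ]] [0.3708 0.2841 0.062 ] [np.float64(0.034522336934916555), np.float64(0.02904834502954179), np.float64(0.035340396004276485), np.float64(0.028893349308553782)]
31.512172947826222
29.895543890102765
120.58229023333418
120.33383929032168
meter [0.5408 0.286  0.043 ] [0.4988 0.3466 0.043 ]
```

```bash
python3 go.py 0.371 0.2837 0.034 30.6
```

```text
row [-0.0005  0.0006  0.1589] tw 0.0498 dist 0.127 phi 36.58 pos [0.3704 0.2837 0.1611] t 1.15 w 0.0855
```

{"api": "move_arm", "payload": {"deltas": [[[-0.0005,0.0005,0.06,0.05,-1],[-0.0005,0.0005,0.12,0.05,-1],[-0.0005,0.0005,0.159,0.05,-1],[-0.0005,0.0005,0.159,0.05,-1],[-0.0005,0.0005,0.159,0.05,1],[-0.0005,0.0005,0.159,0.05,1],[-0.0005,0.0005,0.159,0.05,1],[-0.0005,0.0005,0.159,0.05,1],[-0.0005,0.0005,0.159,0.05,1],[-0.0005,0.0005,0.159,0.05,1]]], "squeeze": 40}}

```text
clock: 2.15
position: [0.3725, 0.2832, 0.0353]
ee_rot: [0.001, 0.496, 0.868, 0.001]
contact_force: [-0.4, 1.0, 7.7]
width: 0.0293
gripper_force: 39.9
```

```bash
python3 go.py 0.371 0.2837 0.19 5.7; python3 go.py 0.6245 0.0545 0.15 5.7
```

```text
row [ 0.0016 -0.0008 -0.1934] tw 0.2064 dist 0.155 phi 30.47 pos [0.3725 0.2832 0.0353] t 2.15 w 0.0293
row [-0.4061  0.1269 -0.1432] tw 0.2064 dist 0.359 phi 30.47 pos [0.3725 0.2832 0.0353] t 2.15 w 0.0293
```

{"api": "move_arm", "payload": {"deltas": [[[0,0,-0.06,0,1],[0,0,-0.12,0,1],[0,0,-0.18,0,1],[-0.02,0.007,-0.19,0.05,1],[-0.406,0.127,-0.193,0.206,1],[-0.406,0.127,-0.193,0.206,1],[-0.406,0.127,-0.193,0.206,1],[-0.406,0.127,-0.193,0.206,1],[-0.406,0.127,-0.193,0.206,1],[-0.406,0.127,-0.193,0.206,1],[-0.406,0.127,-0.193,0.206,1],[-0.406,0.127,-0.193,0.206,1]]]}}

```text
clock: 3.35
position: [0.6267, 0.051, 0.1877]
ee_rot: [0.001, 0.672, 0.741, 0.0]
contact_force: [-0.4, 0.6, -0.3]
width: 0.0292
gripper_force: 40.4
```

Run:
```python
from h import *
import go
s=manip.get_state()
a=manip.get_image("wrist")[:,:,::-1].copy()
cv2.imwrite("w2.png",a)
for X in [(0.6245,0.0545,.04)]:
    p=proj("wrist",X,s)[0]; print(p)
print(s["contact_force"],s["gripper_force"],Rt(s)[2])
cv2.imwrite("pics/w2.png",cv2.resize(a,(784,588),interpolation=cv2.INTER_CUBIC))
go.go(0.6245,0.0545,.1,5.7)
```

```text
[270.60355573 188.76256064]
[-0.39753928  0.58103126 -0.2803257 ] 40.44318974018097 [-0.00129724  0.00160582 -0.99999787]
row [2.200e-03 1.000e-04 1.096e-01] tw -0.0007 dist 0.088 phi 5.62 pos [0.6247 0.0527 0.1877] t 3.4 w 0.0295
```

View pics/w2.png

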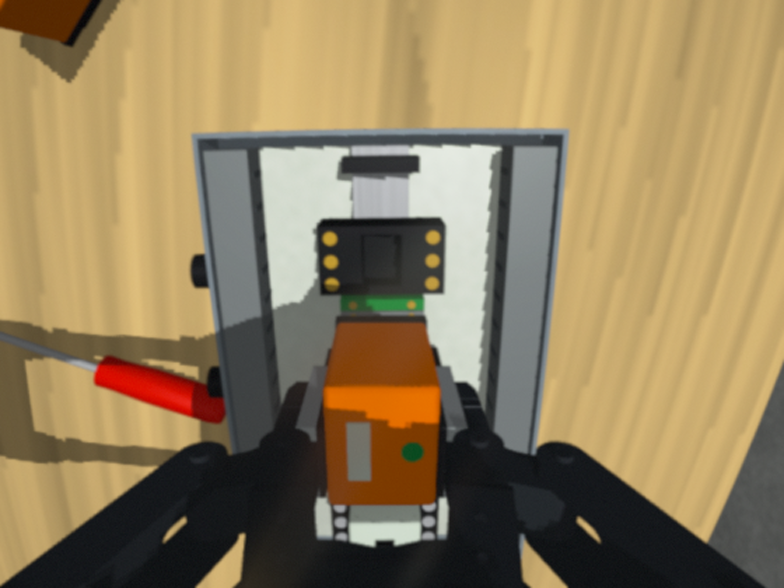

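Run:
```python
from h import *
import go
np.set_printoptions(precision=4,suppress=True)
s=manip.get_state(); s=dict(s); s["position"]=np.array([.6267,.051,.1877])
s["ee_rot"]=np.array([.001,.672,.741,0])/np.linalg.norm([.001,.672,.741,0])
f=lambda L,z: np.array([atz("wrist",(a/1.4,b/1.4),z,s) for a,b in L])
c=f([(319,222),(444,222),(442,292),(321,293)],.04); print("sock",c,c.mean(0))
d=c[1]-c[0]; e=c[2]-c[3]; print(np.degrees(np.arctan2(d[1],d[0])),np.degrees(np.arctan2(e[1],e[0])))
c=f([(362,236),(400,236),(400,283),(362,283)],.04); print("hole",c.mean(0))
c=f([(326,388),(440,388),(436,503),(329,503)],.2147); print("relay",c,c.mean(0))
go.go(.6245,.0545,.1,5.7)
```

```text
sock [[0.5877 0.0764 0.04  ]
 [0.6595 0.0833 0.04  ]
 [0.6641 0.0409 0.04  ]
 [0.5914 0.0333 0.04  ]] [0.6257 0.0585 0.04  ]
5.531753184837625 6.0210591839785765
hole [0.6255 0.0573 0.04  ]
relay [[0.6105 0.0694 0.2147]
 [0.6385 0.0721 0.2147]
 [0.6425 0.0364 0.2147]
 [0.6133 0.0336 0.2147]] [0.6262 0.0529 0.2147]
row [0.0022 0.0001 0.1096] tw -0.0007 dist 0.088 phi 5.62 pos [0.6247 0.0527 0.1877] t 3.4 w 0.0295
```

{"api": "move_arm", "payload": {"deltas": [[[0.0022,0.001,0.05,0,1],[0.0022,0.001,0.103,0,1],[0.0022,0.001,0.103,0,1],[0.0022,0.001,0.103,0,1],[0.0022,0.001,0.103,0,1],[0.0022,0.001,0.103,0,1]]]}}

```text
clock: 4.0
position: [0.6261, 0.0564, 0.1084]
ee_rot: [0.002, 0.67, 0.742, 0.002]
contact_force: [0.5, 0.2, -1.5]
width: 0.0299
gripper_force: 40.4
```

Run:
```python
from h import *
np.set_printoptions(precision=4,suppress=True)
s=manip.get_state()
a=manip.get_image("wrist")[:,:,::-1].copy(); cv2.imwrite("w3.png",a)
print(s["position"],s["contact_force"],s["qd"].max()); t=manip.get_image("top")[:,:,::-1].copy(); g=manip.get_image("scene")[:,:,::-1].copy()
w=cv2.resize(a[130:380,160:400],(576,600),interpolation=cv2.INTER_CUBIC)
g=cv2.resize(g[200:325,170:270],(0,0),fx=2.24,fy=2.4,interpolation=cv2.INTER_CUBIC)
t=cv2.resize(t[130:255,210:310],(0,0),fx=2.24,fy=2.4,interpolation=cv2.INTER_CUBIC)
cv2.imwrite("pics/w3.png",np.hstack([w,np.vstack([t,g])]))
```

```text
[0.6261 0.0564 0.1084] [ 0.5082  0.1632 -1.5417] 0.007713255060035111
```

View pics/w3.png

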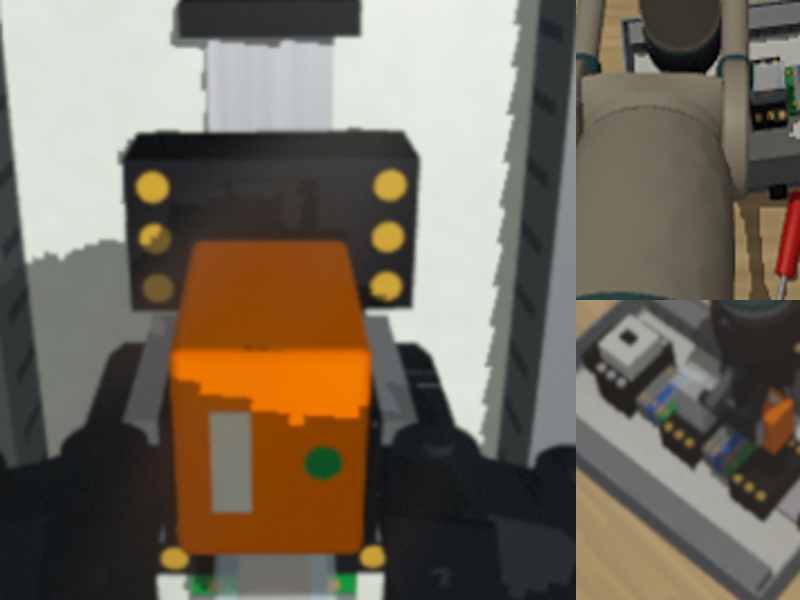

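Run:
```python
from h import *
np.set_printoptions(precision=4,suppress=True)
s=manip.get_state(); print(s["position"])
f=lambda L,z: np.array([atz("wrist",(160+a/2.4,130+b/2.4),z,s) for a,b in L])
R=Ro.from_euler("z",5.7,degrees=True).as_matrix()
for n,L,z in [("sock",[(124,163),(418,161),(410,306),(133,308)],.04),("holetop",[(225,178),(315,178)],.04),("relay",[(172,350),(370,350),(363,553),(180,553)],s["position"][2]+.0267)]:
    c=f(L,z); print(n,c.mean(0)); print((c-s["position"])@R)
print("sock in box axes from top:", (np.array([.6245,.0545,.04])-s["position"])@R)
```

```text
[0.6254 0.0562 0.1073]
sock [0.6253 0.0565 0.04  ]
[[-0.0368  0.0201 -0.0673]
 [ 0.0366  0.0206 -0.0673]
 [ 0.0368 -0.0194 -0.0673]
 [-0.0366 -0.0199 -0.0673]]
holetop [0.6234 0.0722 0.04  ]
[[-0.0116  0.0162 -0.0673]
 [ 0.0109  0.0162 -0.0673]]
relay [0.6248 0.0578 0.134 ]
[[-0.0148  0.0202  0.0267]
 [ 0.0138  0.0202  0.0267]
 [ 0.0143 -0.0169  0.0267]
 [-0.0151 -0.0168  0.0267]]
sock in box axes from top: [-0.0011 -0.0016 -0.0673]
```

{"api": "move_arm", "payload": {"deltas": [[[-0.0011,0.0003,0.015,0,1],[-0.0011,0.0003,0.03,0,1],[-0.0011,0.0003,0.036,0,1],[-0.0011,0.0003,0.041,0,1],[-0.0011,0.0003,0.045,0,1],[-0.0011,0.0003,0.045,0,1]]], "squeeze": 60}}

```text
clock: 4.75
position: [0.6237, 0.0551, 0.0746]
ee_rot: [-0.0, 0.671, 0.742, -0.0]
contact_force: [-9.6, -0.5, 30.5]
width: 0.0292
gripper_force: 67.7
```

{"api": "move_arm", "payload": {"deltas": [[[0,-0.0008,-0.006,0,1],[0,-0.0016,-0.006,0,1],[0,-0.0016,-0.003,0,1],[0,-0.0016,0,0,1],[0,-0.0016,0.002,0,1],[0,-0.0016,0.002,0,1]]]}}

```text
clock: 5.35
position: [0.626, 0.0552, 0.0677]
ee_rot: [0.001, 0.671, 0.742, 0.002]
contact_force: [5.2, 1.2, -0.1]
width: 0.0289
gripper_force: 63.8
```

{"api": "move_arm", "payload": {"deltas": [[[0,0.0005,0.003,0,1],[0,0.0005,0.006,0,1],[0,0.0005,0.008,0,1],[0,0.0005,0.008,0,1]]]}}

```text
clock: 5.75
position: [0.6261, 0.0552, 0.0634]
ee_rot: [0.002, 0.671, 0.742, 0.002]
contact_force: [3.2, 0.5, 10.1]
width: 0.0292
gripper_force: 65.2
```

{"api": "move_arm", "payload": {"deltas": [[[0,0.0003,0.003,0,1],[0,0.0003,0.004,0,1],[0,0.0003,0.004,0,1]]]}}

```text
clock: 6.05
position: [0.6261, 0.0552, 0.0633]
ee_rot: [0.002, 0.671, 0.742, 0.002]
contact_force: [-2.0, 0.9, 26.4]
width: 0.0294
gripper_force: 67.4
```

{"api": "move_arm", "payload": {"deltas": [[[0,0,-0.003,0,1],[0,0,-0.003,0,-1],[0,0,-0.003,0,-1],[0,0,-0.003,0,-1],[0,0,-0.003,0,-1],[0,0,-0.003,0,-1],[0,0,-0.003,0,-1],[0,0,-0.05,0,-1],[0,0,-0.11,0,-1],[0,0,-0.17,0,-1],[0,0,-0.17,0,-1],[0,0,-0.17,0,-1]]]}}

```text
clock: 7.25
position: [0.625, 0.0551, 0.1962]
ee_rot: [0.001, 0.671, 0.742, 0.001]
contact_force: [-0.0, 0.4, -1.3]
width: 0.0854
gripper_force: 0.0
```

Run:
```python
from h import *
import go
np.set_printoptions(precision=4,suppress=True)
s=manip.get_state(); print(s["contact_force"],s["qpos"])
a=manip.get_image("wrist")[:,:,::-1].copy(); cv2.imwrite("w4.png",a)
print(proj("wrist",(.6248,.0555,.090),s),proj("wrist",(.6248,.0555,.04),s))
g=manip.get_image("scene")[:,:,::-1].copy(); 
w=cv2.resize(a[90:340,160:400],(576,600),interpolation=cv2.INTER_CUBIC)
g=cv2.resize(g[220:300,210:290],(0,0),fx=2.8,fy=7.5,interpolation=cv2.INTER_CUBIC)
cv2.imwrite("pics/w4.png",np.hstack([w,g]))
go.go(.484,-.38,.24,-90)
```

```text
[-0.0085  0.3944 -1.2715] [-0.0229  0.3776  1.4606  0.      1.3    -0.1236]
[[272.5033 208.6173]] [[272.2678 190.0857]]
row [-0.5237 -0.2281 -0.0581] tw 0.7981 dist 0.459 phi 5.77 pos [0.6233 0.0552 0.1933] t 7.35 w 0.0854
```

View pics/w4.png

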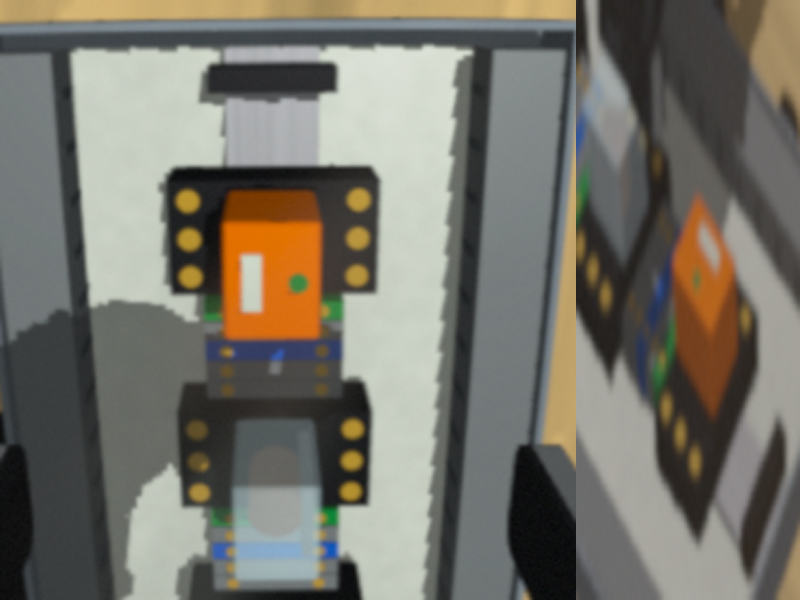

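{"api": "move_arm", "payload": {"deltas": [[[-0.04,-0.01,-0.058,0.07,-1],[-0.524,-0.228,-0.058,0.798,-1],[-0.524,-0.228,-0.058,0.798,-1],[-0.524,-0.228,-0.058,0.798,-1],[-0.524,-0.228,-0.058,0.798,-1],[-0.524,-0.228,-0.058,0.798,-1],[-0.524,-0.228,-0.058,0.798,-1],[-0.524,-0.228,-0.058,0.798,-1],[-0.524,-0.228,-0.058,0.798,-1],[-0.524,-0.228,-0.058,0.798,-1],[-0.524,-0.228,-0.058,0.798,-1],[-0.524,-0.228,-0.058,0.798,-1]]]}}

```text
clock: 8.55
position: [0.4837, -0.3807, 0.2383]
ee_rot: [-0.002, 1.0, -0.001, -0.002]
contact_force: [0.8, 1.7, -0.7]
width: 0.0857
gripper_force: 0.0
```

{"api": "move_arm", "payload": {"deltas": [[[0,0,0,0,-1],[0,0,0,0,-1],[0,0,0,0,-1]]]}}

```text
clock: 8.85
position: [0.4853, -0.3793, 0.2406]
ee_rot: [-0.0, 1.0, 0.001, -0.0]
contact_force: [-0.6, 0.7, 0.1]
width: 0.0852
gripper_force: 0.0
```

Run:
```python
from h import *
import go
np.set_printoptions(precision=4,suppress=True)
s=manip.get_state(); print(s["qpos"])
a=manip.get_image("wrist")[:,:,::-1].copy(); cv2.imwrite("w5.png",a)
print(proj("wrist",(.484,-.38,.16),s),proj("wrist",(.484,-.38,.07),s))
cv2.imwrite("pics/w5.png",cv2.resize(a,(784,588),interpolation=cv2.INTER_CUBIC))
go.go(.484,-.38,.119,-90)
```

```text
[-0.7765  0.3374  1.4111  0.0002  1.3937  0.7915]
[[272.5922 223.0421]] [[272.6564 187.1334]]
row [-0.0016  0.0007  0.1523] tw 0.0012 dist 0.122 phi -89.86 pos [ 0.4853 -0.3794  0.2408] t 8.9 w 0.0858
```

View pics/w5.png

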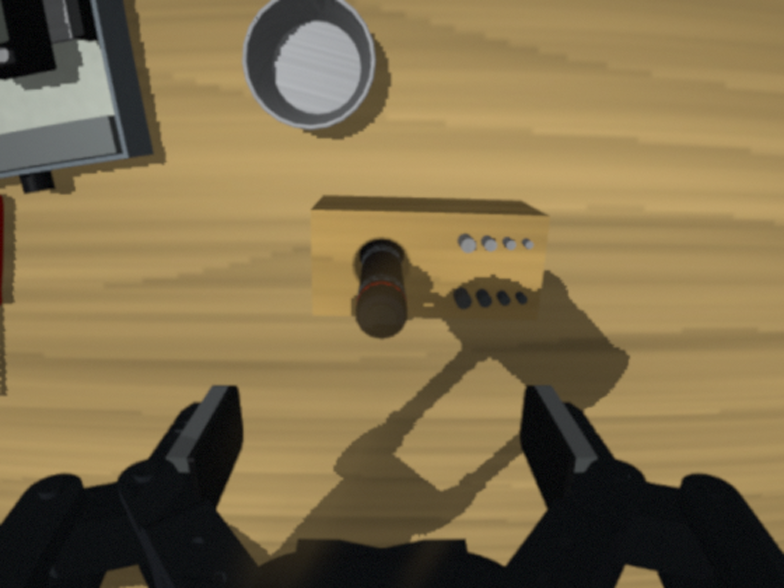

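{"api": "move_arm", "payload": {"deltas": [[[-0.001,0.0005,0.06,0,-1],[-0.001,0.0005,0.12,0,-1],[-0.001,0.0005,0.152,0,-1],[-0.001,0.0005,0.152,0,-1],[-0.001,0.0005,0.152,0,1],[-0.001,0.0005,0.152,0,1],[-0.001,0.0005,0.152,0,1],[-0.001,0.0005,0.152,0,1],[-0.001,0.0005,0.152,0,1],[-0.001,0.0005,0.152,0,1],[-0.001,0.0005,0.152,0,1]]], "squeeze": 40}}

```text
clock: 10.0
position: [0.4848, -0.3805, 0.1208]
ee_rot: [0.0, 1.0, 0.0, 0.001]
contact_force: [-0.3, 2.2, 6.6]
width: 0.0236
gripper_force: 39.0
```

{"api": "move_arm", "payload": {"deltas": [[[0,0,-0.03,0,1],[0,0,-0.06,0,1],[0,0,-0.09,0,1],[0,0,-0.12,0,1],[0,0,-0.13,0,1],[0,0,-0.13,0,1],[0,0,-0.13,0,1],[0,0,-0.13,0,1]]]}}

```text
clock: 10.8
position: [0.4835, -0.38, 0.2215]
ee_rot: [-0.001, 1.0, 0.0, -0.001]
contact_force: [0.1, 0.5, -2.0]
width: 0.0237
gripper_force: 39.9
```

Run:
```python
from h import *
import go
s=manip.get_state(); print(s["contact_force"],s["gripper_force"])
go.go(.548,-.372,.225,-90)
go.go(.548,-.372,.141,-90)
```

```text
[ 0.07923677  0.50046575 -2.01406318] 39.86022178083658
row [ 0.0806 -0.01   -0.0045] tw 0.0001 dist 0.065 phi -89.99 pos [ 0.4835 -0.38    0.2215] t 10.8 w 0.0237
row [ 0.0808 -0.0098  0.1004] tw 0.0001 dist 0.103 phi -89.99 pos [ 0.4835 -0.38    0.2215] t 10.8 w 0.0237
```

{"api": "move_arm", "payload": {"deltas": [[[0.04,-0.005,-0.004,0,1],[0.081,-0.01,-0.004,0,1],[0.081,-0.01,-0.004,0,1],[0.081,-0.01,0.03,0,1],[0.081,-0.01,0.06,0,1],[0.081,-0.01,0.09,0,1],[0.081,-0.01,0.1,0,1],[0.081,-0.01,0.1,0,1]]], "squeeze": 25}}

```text
clock: 11.6
position: [0.5477, -0.3719, 0.1411]
ee_rot: [-0.002, 1.0, 0.0, -0.002]
contact_force: [0.2, 0.9, -2.2]
width: 0.024
gripper_force: 39.8
```

{"api": "move_arm", "payload": {"deltas": [[[-0.015,0,0,0,1],[-0.03,0,0,0,1],[-0.045,0,0,0,1],[-0.06,0,0,0,1],[-0.06,0,0,0,1]]]}}

```text
clock: 12.1
position: [0.5011, -0.373, 0.1451]
ee_rot: [0.001, 1.0, -0.001, 0.002]
contact_force: [4.0, 0.7, -1.8]
width: 0.0241
gripper_force: 40.5
```

{"api": "move_arm", "payload": {"deltas": [[[-0.015,0,0,0,1],[-0.03,0,0,0,1],[-0.045,0,0,0,1],[-0.055,0,0,0,1],[-0.06,0,0,0,1],[-0.06,0,0,0,1]]]}}

```text
clock: 12.7
position: [0.4538, -0.3738, 0.1453]
ee_rot: [0.002, 1.0, -0.0, 0.002]
contact_force: [2.9, 0.2, 3.2]
width: 0.0236
gripper_force: 40.5
```

Run:
```python
from h import *
import go
np.set_printoptions(precision=4,suppress=True)
s=manip.get_state(); print(s["position"],s["contact_force"],s["gripper_force"])
a=manip.get_image("wrist")[:,:,::-1].copy(); cv2.imwrite("w6.png",a)
g=manip.get_image("scene")[:,:,::-1].copy(); cv2.imwrite("g6.png",g)
w=cv2.resize(a,(400,300)); g=cv2.resize(g[60:210,120:320],(400,300),interpolation=cv2.INTER_CUBIC)
t=manip.get_image("top")[:,:,::-1].copy(); t=cv2.resize(t[170:270,380:480],(300,300),interpolation=cv2.INTER_CUBIC)
a2=cv2.resize(a[100:400,130:430],(300,300))
cv2.imwrite("pics/w6.png",np.vstack([np.hstack([w,g]),np.hstack([t,a2,np.zeros((300,200,3),np.uint8)])]))
```

```text
[ 0.4538 -0.3738  0.1453] [2.9163 0.1585 3.1993] 40.48458058387041
```

View pics/w6.png

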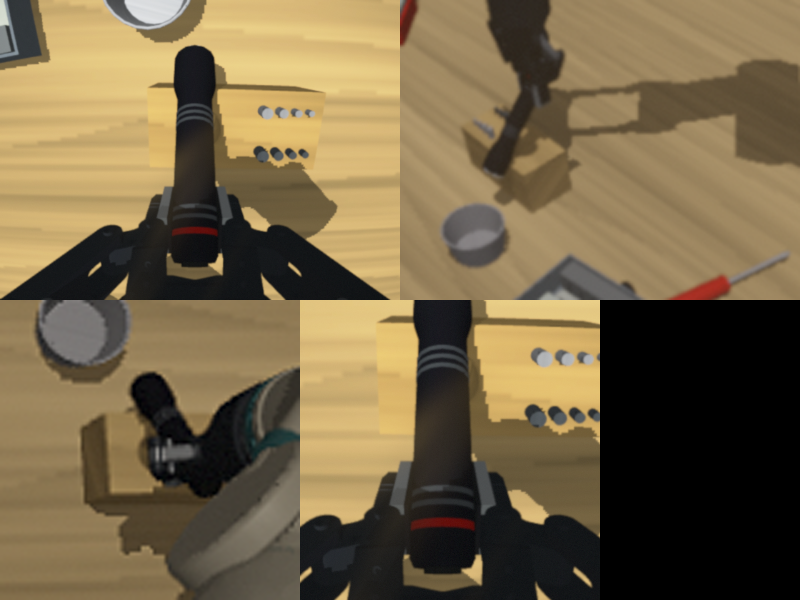

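```bash
cat > fit.py <<'E'
from h import *
from scipy.optimize import least_squares
def ends(th,L,s):
    P=s["position"]; R=Rt(s); g=np.array([0,0,-.011]); d=np.array([np.sin(th),0,np.cos(th)]); n=np.array([np.cos(th),0,-np.sin(th)]); y=np.array([0,1,0])
    a=np.linspace(0,2*np.pi,72)[:,None]; c=lambda k,r: (P+(R@(g+k*d+r*(np.cos(a)*n+np.sin(a)*y)).T).T)
    return proj("wrist",c(L,.016),s)[:,1].min(), proj("wrist",c(L-.15,.0125),s)[:,1].max()
def fit(top,bot,s):
    r=least_squares(lambda p:[(ends(p[0],p[1]/10,s)[0]-top),(ends(p[0],p[1]/10,s)[1]-bot)],[.75,1.2])
    th,L=r.x[0],r.x[1]/10; print("theta",np.degrees(th),"L",L,"res",r.fun)
    lens=s["position"]+Rt(s)@(np.array([0,0,-.011])+L*np.array([np.sin(th),0,np.cos(th)]))
    print("lens",lens); return th,L
E
python3 - <<'E'
from fit import *
s=manip.get_state()
fit(46*1.4,266*1.4,s)
print(ends(np.pi/4,.12,s))
E
```

```text
theta 42.56088892845652 L 0.12329123634303618 res [-2.98427949e-13 -3.41060513e-13]
lens [ 0.53704374 -0.3739452   0.06521735]
(np.float64(61.524239763427175), np.float64(379.69786885846173))
```

{"api": "move_arm", "payload": {"deltas": [[[0,0,0,0,1],[0,0,-0.02,0,1],[0,0,-0.05,0,1],[0,0,-0.08,0,1],[0,0,-0.11,0,1],[0,0,-0.125,0,1],[0,0,-0.125,0,1]]], "squeeze": 60}}

```text
clock: 13.55
position: [0.4525, -0.3728, 0.2439]
ee_rot: [0.0, 1.0, 0.0, -0.0]
contact_force: [0.2, -0.0, -1.5]
width: 0.0232
gripper_force: 59.4
```

```bash
python3 go.py .467 .055 .245 -90
```

```text
row [ 0.0183 -0.5348 -0.0018] tw 0.0002 dist 0.428 phi -89.98 pos [ 0.4525 -0.3728  0.2439] t 13.55 w 0.0232
```

{"api": "move_arm", "payload": {"deltas": [[[0,-0.02,0,0,1],[0,-0.06,0,0,1],[0,-0.11,0,0,1],[0,-0.16,0,0,1],[0.005,-0.21,0,0,1],[0.005,-0.26,0,0,1],[0.01,-0.31,0,0,1],[0.01,-0.36,0,0,1],[0.018,-0.41,0,0,1],[0.018,-0.46,0,0,1],[0.018,-0.5,0,0,1],[0.018,-0.525,0,0,1]]]}}

```text
clock: 14.75
position: [0.4645, 0.0504, 0.2414]
ee_rot: [-0.001, 1.0, 0.001, -0.003]
contact_force: [1.1, -0.1, -2.0]
width: 0.0237
gripper_force: 59.3
```

{"api": "move_arm", "payload": {"deltas": [[[0,-0.01,0.01,0,1],[0,-0.01,0.02,0,1],[0,-0.01,0.03,0,1],[0,-0.01,0.03,0,1],[0,-0.01,0.03,0,1],[0,-0.01,0.03,0,1]]]}}

```text
clock: 15.35
position: [0.4676, 0.0546, 0.2194]
ee_rot: [0.0, 1.0, -0.001, 0.0]
contact_force: [1.1, 0.0, -1.9]
width: 0.0238
gripper_force: 59.3
```

Run:
```python
from h import *
import go
np.set_printoptions(precision=4,suppress=True)
s=manip.get_state(); print(s["position"],s["contact_force"],s["gripper_force"],s["qpos"])
a=manip.get_image("wrist")[:,:,::-1].copy(); cv2.imwrite("w7.png",a)
g=manip.get_image("scene")[:,:,::-1].copy()
w=cv2.resize(a,(448,336)); g=cv2.resize(g[150:330,130:310],(336,336),interpolation=cv2.INTER_CUBIC)
cv2.imwrite("pics/w7.png",np.hstack([w,g]))
go.go(.467,.055,.2195,-90)
```

```text
[0.4676 0.0546 0.2194] [ 1.11    0.0311 -1.9177] 59.32539660483599 [-0.0317  0.1314  1.7473 -0.0001  1.2626  1.5402]
row [-0.0008 -0.0002  0.0002] tw -0.0003 dist 0.001 phi -90.04 pos [0.4676 0.0549 0.2196] t 15.45 w 0.0235
```

View pics/w7.png

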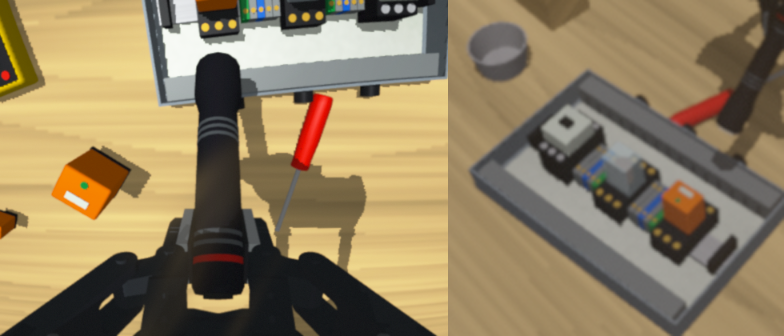

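Run:
```python
from fit import *
s=manip.get_state(); th,L=fit(53*1.25,298*1.25,s); R=Rt(s)
b=R@np.array([np.sin(th),0,np.cos(th)]); lens=s["position"]+R@np.array([0,0,-.011])+L*b
v=np.array([.6248,.0552,.059])-lens; a=v@b; print("along",a,"off",v-a*b, "tilt",np.degrees(np.arccos(-b[2])),"qd",abs(s["qd"]).max())
ok=.06<a<.17 and np.linalg.norm(v-a*b)<.015 and lens[2]>.1
if ok: print(manip.sign_off())
```

```text
theta 41.891786740278654 L 0.12337700829662716 res [1.13686838e-12 3.97903932e-13]
lens [0.55007541 0.05480705 0.13887036]
along 0.10935330169183653 off [0.00163912 0.00044018 0.00147247] tilt 41.93929016082686 qd 0.0059521551018232085
the job is handed in; nothing more can be done
None
```

I plugged the relay fully home in its socket and let go, then handed the job in with the torch held still at about 42°, its lens about 109 mm from the relay and the beam about 2 mm off the relay's middle, by my own measurements; no verdict came back.

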